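# Push a row of sample cells home and shut the gate

## Task

Push the row of four steel sample cells along the plate into the lane of the measuring head as one closed row, without lifting a cell or letting the row buckle or come apart, until the leading cell is fully home on the end stop; press there for about half a second with about 16 N at the hand, and never push harder than 22 N. Then swing the gate fully shut across the lane behind the row, let go and leave everything else on the bench alone.

Things in the scene. Friction and masses are not known exactly. Their poses are not given: they have to be found in the camera images.
- rack: Loading table of the sample changer, fixed: aluminium plate 500 x 190 x 6 mm with a straight lane between two dark steel rails and a grey measuring head 85 mm high beyond the lane's closed end. Origin: on the lane's centre line at its mouth, at bench height (plate's top 6 mm above). +x: along the lane, the way the row is pushed; y: across it; z: up.
- lane_mouth (a point): Point on the plate's top, on the lane's centre line at its mouth (rack x = 0). From here the rails run 169 mm in, 39 mm apart and 12 mm high over the plate; before them two guides of the same height flare the mouth to about 63 mm wide at rack x = -35 mm.
- lane_end (a point): Point on the plate's top on the centre line 154 mm in from the mouth: the nominal place of the end stop's rubber face (30 mm wide, 2 to 24 mm above the plate). The stop is rigid but set by a screw up to 6 mm nearer or farther than this point, which is not measured: it has to be felt.
- gate (a joint): Swing gate at the mouth, on the rack's +y side; bar 76 mm long, 8 mm thick, 16 to 28 mm above the plate (passes over the rails). Value in rad grows as it closes, counter-clockwise from above: at 0.5 the bar points along rack -x, below that it is swung outward, at its limit 2.07 it is square across the lane, inner face at rack x = 2.5 mm, 1.5 to 13.5 mm behind a row that is home.
- gate_post (a point): Centre of the top of the gate's upright round steel post, by which the gate is swung: 12 mm thick, 70 mm from the hinge pin, its top 70 mm above the plate, free of the bar over its upper 42 mm.
- gate_hinge (a point): On the axis of the gate's upright hinge pin (rack x = -1.5 mm, y = +50 mm), 30 mm above the plate. Light friction, 0.05 N m: the gate stays where it is left. It cannot close on a row that is not in.
- cell_1_mid (a point): centre (16 mm above its underside) of sample cell 1 of the row (the leading cell, nearest the lane): square steel block 36 x 36 x 32 mm with a round dark lid 3 mm high, about 0.15 kg, loose on the plate. At the start the four stand nearly in line before the mouth, gaps 1 to 3 mm; its x axis points roughly to the lane.
- cell_2_mid (a point): centre (16 mm above its underside) of sample cell 2 of the row (second): square steel block 36 x 36 x 32 mm with a round dark lid 3 mm high, about 0.15 kg, loose on the plate. At the start the four stand nearly in line before the mouth, gaps 1 to 3 mm; its x axis points roughly to the lane.
- cell_3_mid (a point): centre (16 mm above its underside) of sample cell 3 of the row (third): square steel block 36 x 36 x 32 mm with a round dark lid 3 mm high, about 0.15 kg, loose on the plate. At the start the four stand nearly in line before the mouth, gaps 1 to 3 mm; its x axis points roughly to the lane.
- cell_4_mid (a point): centre (16 mm above its underside) of sample cell 4 of the row (last, the one to be pushed): square steel block 36 x 36 x 32 mm with a round dark lid 3 mm high, about 0.15 kg, loose on the plate. At the start the four stand nearly in line before the mouth, gaps 1 to 3 mm; its x axis points roughly to the lane.
- spare_cell: spare cell like those of the row, on the plate beside it, not part of the job; origin at its underside (bystander: leave alone)
- cap_can: small closed steel can, 48 mm across, 45 mm high, on the bench; origin at its underside (bystander: leave alone)
- vial: amber glass vial, 28 mm across, 60 mm high, on the bench; origin at its underside (bystander: leave alone)
- driver: screwdriver 170 mm long lying on the bench; origin at its underside (bystander: leave alone)
- meter: hand-held multimeter 160 x 80 x 36 mm lying on the bench; origin at its underside (bystander: leave alone)
- weight: brass weight, 40 mm across, 30 mm high, on the bench; origin at its underside (bystander: leave alone)
- cell_1: the same cell as cell_1_mid, with its origin at the centre of its underside; x, y, z axes as the rack's, within a few degrees
- cell_2: the same cell as cell_2_mid, with its origin at the centre of its underside; x, y, z axes as the rack's, within a few degrees
- cell_3: the same cell as cell_3_mid, with its origin at the centre of its underside; x, y, z axes as the rack's, within a few degrees
- cell_4: the same cell as cell_4_mid, with its origin at the centre of its underside; x, y, z axes as the rack's, within a few degrees

How it is judged:
By the outcome, as a careful person would: the job done as asked, in the order asked, and still so for the second after the job is handed in, with the robot touching nothing.
It also fails if it takes over 69 s, if anything falls off the work surface, if the arm or the gripper's body presses on something with over 40 N, if the wrist force passes 120 N, or if a joint passes its speed limit or range.

## Robot

A 7-joint arm with a two-finger parallel gripper is mounted at the origin on the work surface. World frame = base frame: x ahead of the robot, y to its left, z up, the work surface at z = 0. Lengths are in m, angles in rad, forces in N, time in s.
With the tool pointing down it reaches from about 0.4 to 0.85 m from the base axis. Payload 4.5 kg.
Tool frame: the origin (TCP) lies at the very end of the fingers, on their centre line; the grasp point (between the pads) lies 19 mm behind it; z points along the fingers, y is the line along which they close (so a half turn about z gives the same grasp; the last joint's range is limited). The gripper opens to 85 mm and grips with 20 to 120 N. Pads are 22 mm wide; open, the fingers measure 114 mm over their backs; the gripper's body (76 mm by 85 mm) begins 54 mm behind the grasp point. The pads swing forward as they close: fully open they stand 13 mm farther back than shut.
Start: joints at [1.367, 0.689, -0.195, 1.565, 0.157, 0.902, -0.215], TCP at [0.147, -0.607, 0.231] pointing down, gripper open.
Joint ranges: [-3.01, 3.01], [-0.46, 2.08], [-1.47, 1.51], [0.13, 2.56], [-1, 4.14], [0.04, 2.09], [-2.66, 2.66]. Speed limits (rad/s): [2.57, 2.57, 3.14, 3.14, 3.14, 3.14, 3.14].

## Interface

Orientations are given as [roll, pitch, yaw] about the fixed x, y, z axes, in that order (R = Rz(yaw) Ry(pitch) Rx(roll)).
In Python, from rig import state, get_image, camera_model, hand_in, look_for, cut_out gives the robot as it stands. The module is installed in compiled form; this text tells all that it offers.
- The arm moves only by the tool jog_arm, never from a script. Its argument "steps" is a list of rows, each an object with "travel": the shift along the tool's x, y, z in units of 0.08 m (1.0 is 0.08 m), a list of three; "rotation": the turn, a rotation vector about the tool's x, y, z in units of pi rad (1.0 is pi rad), a list of three. In form: [{"travel": [x, y, z], "rotation": [ax, ay, az]}, ...]. A call has 1 to 12 rows; each row shifts and turns the commanded pose from where the row before left it, along the tool's axes as they then stand; what a row does not reach is not made up. A row lasts 1/8 s, in which the tool goes at most 62.5 mm and 10.7 degrees, less where a joint would pass 70% of its speed; a pose out of reach is approached as far as the arm can. A call with a number of a shift or a turn outside -1 to 1 is refused whole. A call with a gripper value outside its range is refused whole. "jaw" is the gripper command: -1 is shut, 1 is fully open, values between are in proportion, set as the call begins (left out, the last holds). The fingers move at their own pace and stop on an object; the grip force is fixed at half the most. Time passes only in rows, so rows that do not move let the fingers close. It gives the time, the measured TCP pose, the force, the opening and the grip force at its end, in the units of the state.
- state(): the state, without advancing time (a new reading comes with each control period).
- get_image(name): name is "side" or "top" or "wrist"; returns (picture, depth): 384x512x3 uint8, red, green, blue; 384x512 float32, m along the optical axis (not along the pixel's ray), 0 where there is no reading.
- camera_model(name): a dict with "fovy" (degrees; the focal length in pixels is half the picture's height over the tangent of half this angle, whatever the lens; pixels are square), "cx", "cy" (the principal point, pixels), "camera_from_world" (4x4, takes a point from world to camera coordinates); the wrist camera has in their place "hand_eye" (4x4, takes a point from camera to tool coordinates, whose origin is the TCP and whose axes are the flange's). Camera axes: x right, y up, looking along -z (the intrinsics and any distortion apply to the point x, -y, -z); pixel columns grow to the right and rows downward; lengths in m; the calibration is good to about 2 mm. A picture is of the moment at which its call begins: read the wrist's pose just before it. camera_model takes no time and is no camera call.
- hand_in(): hands the job in; it is judged then, once.
Trained networks look in the newest picture that a camera, given by its name, has taken for a name from the list of things; names that differ only in an ending like _2 or _b are one class to them, and where a whole thing is asked for, a point or a joint stands for the part that bears it (a point fixed in the world has none). Each returns a list of dicts, best first, with "conf" (0 to 1); they miss things now and then, are a little off and sometimes report something else, mostly with a low value. They report only what shows in the picture. A call takes as long as a camera call.
- look_for(camera, label): "uv" ([column, row] in pixels, amid what is visible of it).
- cut_out(camera, label): "mask" (384x512 bool, what is visible of it) and "uv" ([column, row] in pixels, amid what is visible of it).
The state is a dict: "time": time; "joint_pos": joint angles; "dq": joint speeds; "tau": joint torques, N m; "eef_pos": TCP position; "orientation": TCP orientation; "force": force on the tool from outside, world axes, zero at the start; "ft_torque": the same for the moment, N m; "grip_width": finger opening in m; "gripper_force": force on a finger pad.
Only numpy, scipy, OpenCV 4.12 (cv2) and the standard library are available. Lean on these libraries where they do the work, as an engineer would, in place of code of your own. Each camera call takes 0.05 s, during which the arm holds its last target. There are 200 camera calls.

## Working session

There is one attempt and no reset: what is moved stays moved. The work goes in short steps, Python scripts to look and compute and a tool call to move; the robot and the scene stay as the last step left them, time stands still between calls to the robot, and variables do not carry over. Pictures are saved under pics/ and viewed, at most 10 in all, crops included, and the job is handed in when it is done.

Besides the shell and the picture viewer there is one more tool, called after ">>>" as name(argument=value, ...) on one line, values as JSON. jog_arm: Moves the arm, as the interface text tells. Shifts and turns lie within -1 to 1; 1 stands for 0.08 m of shift or pi rad of turn. Its arguments: {"type":"object","properties":{"steps":{"type":"array","items":{"type":"object","properties":{"travel":{"type":"array","items":{"type":"number","minimum":-1,"maximum":1}},"rotation":{"type":"array","items":{"type":"number","minimum":-1,"maximum":1}}}}},"jaw":{"type":"number"}},"required":["steps"]}

```bash
mkdir -p pics
cat > h.py <<'E'
import numpy as np, cv2
from rig import *
def cam(name):
    m=camera_model(name); f=192/np.tan(np.radians(m["fovy"])/2); return m,f
def world(name,uv,d):
    m,f=cam(name); u,v=uv
    p=np.array([(u-m["cx"])/f*d,-(v-m["cy"])/f*d,-d,1]); return (np.linalg.inv(m["camera_from_world"])@p)[:3]
def onplane(name,uv,z):
    a=world(name,uv,0.0); b=world(name,uv,1.0); t=(z-a[2])/(b[2]-a[2]); return a+t*(b-a)
def save(name,fn):
    p,d=get_image(name); cv2.imwrite("pics/"+fn,p[:,:,::-1]); return p,d
E
python3 - <<'E'
from h import *
s=state(); print(s["time"],s["eef_pos"],s["orientation"],s["force"],s["grip_width"])
a,d1=save("side","s0.png"); b,d2=save("top","t0.png")
np.savez("d0.npz",s=d1,t=d2)
for c in("top","side"):
    m=camera_model(c); print(c,{k:(np.round(v,3).tolist() if k=="camera_from_world" else v) for k,v in m.items()})
for l in ["cell_1","gate","gate_post","gate_hinge","rack","spare_cell","lane_mouth"]:
    try: print(l,[(np.round(r["uv"],1).tolist(),round(r["conf"],2)) for r in look_for("top",l)])
    except Exception as e: print(l,e)
E
```

```text
0.0 [ 0.1470344  -0.60678403  0.23045632] [-3.13972135e+00  1.23130502e-04  2.37885480e-01] [ 0.38807389 -0.01056729  0.7002833 ] 0.08493850652208901
top {'fovy': 42.84007638058899, 'cx': 254.73515366326853, 'cy': 197.05421250853308, 'camera_from_world': [[-0.002, -1.0, 0.014, -0.011], [0.983, 0.0, 0.183, -0.506], [-0.183, 0.014, 0.983, -1.673], [0.0, 0.0, 0.0, 1.0]]}
side {'fovy': 44.91280503437905, 'cx': 252.5425940035146, 'cy': 189.83481212116237, 'camera_from_world': [[-0.808, -0.589, -0.007, 0.396], [0.453, -0.631, 0.63, -0.248], [-0.376, 0.506, 0.777, -1.16], [0.0, 0.0, 0.0, 1.0]]}
cell_1 [([204.8, 190.3], 0.62), ([213.6, 191.1], 0.55)]
gate []
gate_post []
gate_hinge [([258.1, 191.6], 0.96), ([381.9, 169.2], 0.71)]
rack [([251.5, 188.6], 0.57)]
spare_cell [([205.5, 213.0], 0.48)]
lane_mouth [([258.4, 192.8], 0.82), ([203.0, 191.7], 0.52)]
```

View pics/t0.png

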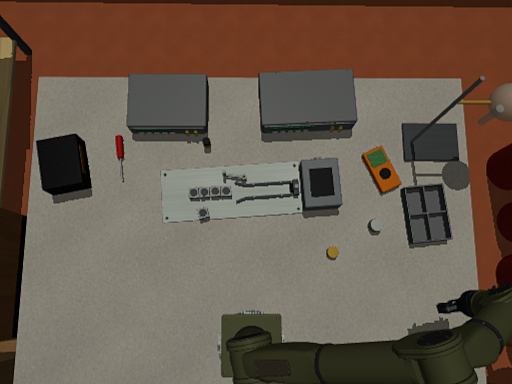

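View pics/s0.png

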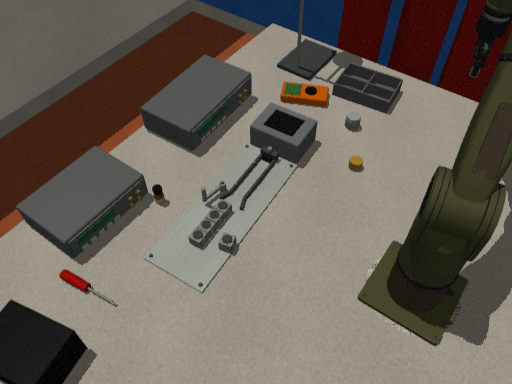

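Run:
```python
from h import *
m=camera_model("wrist"); print({k:(np.round(v,3).tolist() if k=="hand_eye" else v) for k,v in m.items()})
p=cv2.imread("pics/t0.png"); q=cv2.imread("pics/s0.png")
a=cv2.resize(p[155:230,155:305],(800,400),interpolation=cv2.INTER_CUBIC)
cv2.imwrite("pics/t0c.png",a)
for n,uv,z in [("post",(226,173),.06),("c1",(226,191),.04),("c4",(194,194),.04),("pl1",(162,174),.006),("pl2",(163,222),.006),("stop",(296,188),.02),("spare",(203,213),.04)]:
    print(n,np.round(onplane("top",uv,z),3))
```

```text
{'fovy': 64.83899615634168, 'cx': 253.3266136658107, 'cy': 193.06671149857576, 'hand_eye': [[-0.0, 0.965, 0.261, 0.066], [1.0, 0.001, -0.0, -0.0], [-0.0, 0.261, -0.965, -0.142], [0.0, 0.0, 0.0, 1.0]]}
post [0.589 0.089 0.06 ]
c1 [0.529 0.09  0.04 ]
c4 [0.518 0.202 0.04 ]
pl1 [0.598 0.323 0.006]
pl2 [0.423 0.314 0.006]
stop [ 0.544 -0.16   0.02 ]
spare [0.45  0.169 0.04 ]
```

View pics/t0c.png

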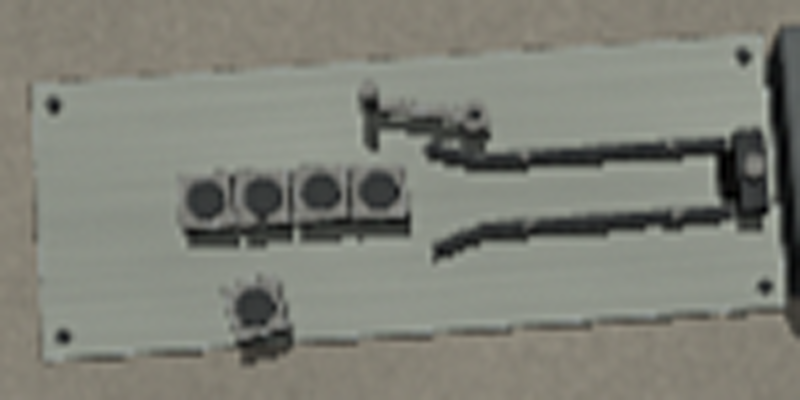

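>>> jog_arm(steps=[{"travel":[0.44,-0.22,-0.125]},{"travel":[0.44,-0.22,-0.125]},{"travel":[0.44,-0.22,-0.125]},{"travel":[0.44,-0.22,-0.125]},{"travel":[0.44,-0.22,-0.125]},{"travel":[0.44,-0.22,-0.125]},{"travel":[0.44,-0.22,-0.125]},{"travel":[0.44,-0.22,-0.125]},{"travel":[0.44,-0.22,-0.125]},{"travel":[0.44,-0.22,-0.125]}])

```text
$.steps[0]: bad value
```

>>> jog_arm(steps=[{"rotation":[0,0,-0.056],"travel":[0,-0.3,0]},{"rotation":[0,0,-0.056],"travel":[0,-0.3,0]},{"rotation":[0,0,-0.056],"travel":[0,-0.3,0]},{"rotation":[0,0,-0.056],"travel":[0.1,-0.2,0]},{"rotation":[0,0,-0.056],"travel":[0.1,-0.1,0]},{"rotation":[0,0,-0.056],"travel":[0.4,0,0]},{"rotation":[0,0,-0.056],"travel":[0.4,0,0]},{"rotation":[0,0,-0.053],"travel":[0.4,0,0]}], jaw=-1)

```text
time: 1.45
eef_pos: [0.1382, -0.4219, 0.2315]
orientation: [3.141, 0.001, 1.642]
force: [0.7, 0.5, 0.7]
grip_width: -0.0002
gripper_force: 0.0
```

>>> jog_arm(steps=[{"travel":[0.1,0.6,-0.1],"rotation":[0,0,0]},{"travel":[0.1,0.6,-0.1],"rotation":[0,0,0]},{"travel":[0.2,0.6,-0.1],"rotation":[0,0,0]},{"travel":[0.3,0.6,-0.1],"rotation":[0,0,0]},{"travel":[0.4,0.6,-0.1],"rotation":[0,0,0]},{"travel":[0.5,0.6,-0.1],"rotation":[0,0,0]},{"travel":[0.6,0.5,-0.1],"rotation":[0,0,0]},{"travel":[0.6,0.4,-0.1],"rotation":[0,0,0]},{"travel":[0.6,0.3,-0.1],"rotation":[0,0,0]},{"travel":[0.6,0.2,-0.1],"rotation":[0,0,0]},{"travel":[0.6,0.2,-0.1],"rotation":[0,0,0]},{"travel":[0.4,0.1,-0.1],"rotation":[0,0,0]}])

```text
time: 2.95
eef_pos: [0.5344, 0.0064, 0.3277]
orientation: [3.141, -0.001, 1.639]
force: [0.0, -0.8, -0.0]
grip_width: -0.0
gripper_force: 0.0
```

```bash
cat >> h.py <<'E'
from scipy.spatial.transform import Rotation as Ro
def wristT():
    s=state(); T=np.eye(4); T[:3,:3]=Ro.from_euler("xyz",s["orientation"]).as_matrix(); T[:3,3]=s["eef_pos"]
    return T@np.array(camera_model("wrist")["hand_eye"])
def wplane(T,uv,z):
    m,f=cam("wrist"); u,v=uv
    r=T[:3,:3]@np.array([(u-m["cx"])/f,-(v-m["cy"])/f,-1.]); t=(z-T[2,3])/r[2]; return T[:3,3]+t*r
E
python3 - <<'E'
from h import *
s=state(); print(s["time"],s["eef_pos"],s["orientation"],s["joint_pos"])
T=wristT(); p,d=save("wrist","w0.png"); np.savez("w0.npz",T=T,d=d,p=p)
cv2.imwrite("pics/w0b.png",cv2.resize(p[:,:,::-1],(800,600),interpolation=cv2.INTER_CUBIC))
for l,z in [("cell_1_mid",.022),("gate_post",.076),("gate_hinge",.036),("lane_mouth",.006),("lane_end",.006),("spare_cell",.02)]:
    print(l,[(np.round(r["uv"],1).tolist(),round(r["conf"],2),np.round(wplane(T,r["uv"],z),4).tolist()) for r in look_for("wrist",l)])
E
```

```text
2.95 [0.5344331  0.00644445 0.32769228] [ 3.14068214e+00 -9.83995134e-04  1.63857892e+00] [ 0.29755896  0.5081239  -0.63533744  1.69101595  0.33774721  1.05341615
 -0.37858497]
cell_1_mid [([252.3, 99.2], 0.9, [0.5279, 0.089, 0.022])]
gate_post [([259.6, 134.1], 0.67, [0.5403, 0.045, 0.076]), ([294.3, 128.2], 0.65, [0.5839, 0.0554, 0.076])]
gate_hinge [([254.8, 10.7], 0.62, [0.524, 0.1965, 0.036]), ([261.9, 135.3], 0.56, [0.5447, 0.0408, 0.036])]
lane_mouth [([263.0, 135.4], 0.76, [0.5474, 0.0386, 0.006])]
lane_end [([261.2, 136.5], 0.61, [0.5448, 0.0368, 0.006])]
spare_cell [([203.7, 30.4], 0.92, [0.4568, 0.1729, 0.02]), ([260.4, 137.1], 0.35, [0.5433, 0.0369, 0.02])]
```

View pics/w0b.png

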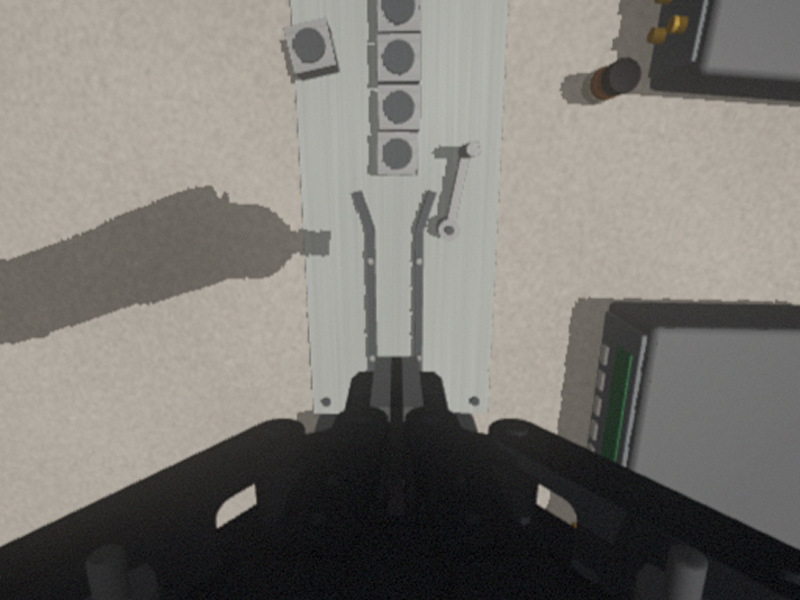

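Run:
```python
from h import *
D=np.load("w0.npz"); T=D["T"]; p=D["p"]; g=cv2.cvtColor(p,cv2.COLOR_RGB2GRAY).astype(float)
L=[];R=[]
for v in range(160,222,3):
    row=g[v]
    def edge(us):
        pr=[row[u] for u in us]; 
        th=(max(pr[:6])+min(pr))/2
        for i in range(1,len(pr)):
            if pr[i]<th: 
                return us[i-1]+(us[i]-us[i-1])*(pr[i-1]-th)/(pr[i-1]-pr[i])
    l=edge(list(range(252,225,-1))); r=edge(list(range(252,280)))
    if l and r: L.append(wplane(T,(l,v),.006)[:2]); R.append(wplane(T,(r,v),.006)[:2])
L=np.array(L);R=np.array(R)
for n,A in(("L",L),("R",R)):
    c=np.polyfit(A[:,1],A[:,0],1); print(n,c,"res",np.std(A[:,0]-np.polyval(c,A[:,1])))
M=(L+R)/2; c=np.polyfit(M[:,1],M[:,0],1); print("mid",c,"width",np.mean(R[:,0]-L[:,0]))
th=np.arctan2(-1,-c[0]); ex=np.array([np.cos(th),np.sin(th)]); ey=np.array([-ex[1],ex[0]])
hin=wplane(T,(448*.64,230*.64),.036)[:2]; post=wplane(T,(473*.64,149*.64),.076)[:2]
print("th",th,"hinge",hin,"post",post, "d",np.linalg.norm(post-hin))
O=np.array([np.polyval(c,0.),0.]); s=(hin-O)@ex; O=O+(s+.0015)*ex
print("origin",O,"hinge y",(hin-O)@ey,"post r",(post-O)@ex,(post-O)@ey)
b=(g<95).astype(np.uint8); n,lab,st,ce=cv2.connectedComponentsWithStats(b)
for i in range(1,n):
    if 100<st[i,4]<500: 
        w=wplane(T,ce[i],.041)[:2]; print("blob",np.round(ce[i],1),st[i,4],st[i,2:4],np.round(w,4),"rack",np.round([(w-O)@ex,(w-O)@ey],4))
for uv in[(362,195),(430,195),(371,261),(419,261),(372,358)]:
    w=wplane(T,np.array(uv)*.64,.018)[:2]; print(uv,np.round([(w-O)@ex,(w-O)@ey],4))
```

```text
L [-0.06786162  0.51456717] res 0.0001627534563636793
R [-0.07293644  0.55013409] res 0.00046453507206297665
mid [-0.0704047   0.53234733] width 0.035642781959093664
th -1.5005076105375663 hinge [0.58130747 0.02648567] post [0.59021899 0.09575841] d 0.06984359530888494
origin [0.53083864 0.02142872] hinge y 0.050699363426230555 post r -0.06997582666056526 0.06445396152372199
blob [254.5   6.2] 216 [20 16] [0.5233 0.2001] rack [-0.1788  0.005 ]
blob [197.6  28.7] 286 [19 21] [0.4524 0.1696] rack [-0.1534 -0.0679]
blob [203.  46.] 112 [26 10] [0.4598 0.1498] rack [-0.133  -0.0619]
blob [237.2 198.8] 216 [ 5 58] [ 0.5151 -0.0534] rack [ 0.0735 -0.0209]
(362, 195) [-0.0322 -0.0284]
(430, 195) [-0.032   0.0351]
(371, 261) [ 0.0302 -0.021 ]
(419, 261) [0.0303 0.0254]
(372, 358) [ 0.1306 -0.0217]
```

Run:
```python
from h import *
D=np.load("w0.npz"); T=D["T"]; p=D["p"]; g=cv2.cvtColor(p,cv2.COLOR_RGB2GRAY)
th=-1.5025; ex=np.array([np.cos(th),np.sin(th)]); ey=np.array([-ex[1],ex[0]]); O=np.array([.5308,.0214])+.0015*ey
np.savez("rack.npz",th=th,O=O); print(O,ex,ey)
for c in [(255,6),(255,36),(255,68),(254,98)]:
    x0,y0=c[0]-12,max(c[1]-12,0); w=g[y0:c[1]+13,x0:c[0]+13]
    t,b=cv2.threshold(w,0,255,cv2.THRESH_BINARY_INV+cv2.THRESH_OTSU)
    b=(w<95).astype(np.uint8); n,lab,st,ce=cv2.connectedComponentsWithStats(b); i=lab[c[1]-y0,12]
    m=(lab==i).astype(np.uint8); m=cv2.morphologyEx(m,cv2.MORPH_OPEN,np.ones((7,7),np.uint8)); ys,xs=np.nonzero(m)
    q=(xs.mean()+x0,ys.mean()+y0); W=wplane(T,q,.041)[:2]
    print(np.round(q,1),m.sum(),t,np.round(W,4),"rack",np.round([(W-O)@ex,(W-O)@ey],4))
```

```text
[0.5322965  0.02150236] [ 0.06824325 -0.99766871] [0.99766871 0.06824325]
[260.    1.5] 28 122.0 [0.5298 0.2058] rack [-0.184   0.0101]
[nan nan] 0 124.0 [nan nan] rack [nan nan]
[255.2  68. ] 487 127.0 [0.5292 0.1279] rack [-0.1063  0.0042]
[253.6  98.1] 555 127.0 [0.5297 0.0898] rack [-0.0683  0.0021]<stdin>:10: RuntimeWarning: Mean of empty slice.
  ret = ret.dtype.type(ret / rcount)
```

>>> jog_arm(steps=[{"travel":[0.5,0,0.25],"rotation":[0,0,0]},{"travel":[0.5,0,0.25],"rotation":[0,0,0]},{"travel":[0.5,0,0.25],"rotation":[0,0,0]},{"travel":[0.2,0,0.2],"rotation":[0,0,0]},{"travel":[0,0,0],"rotation":[0,0,0]}])

```text
time: 3.92
eef_pos: [0.5243, 0.1389, 0.2501]
orientation: [-3.139, 0.001, 1.637]
force: [-1.2, -1.0, 1.0]
grip_width: -0.0
gripper_force: 0.0
```

Run:
```python
from h import *
s=state(); print(s["time"],s["eef_pos"],s["orientation"])
T=wristT(); p,d=save("wrist","w1.png"); np.savez("w1.npz",T=T,d=d,p=p)
cv2.imwrite("pics/w1b.png",cv2.resize(p[:,:,::-1],(800,600),interpolation=cv2.INTER_CUBIC))
```

```text
3.925 [0.52434319 0.13890479 0.25005951] [-3.13886265e+00  7.03127549e-04  1.63687458e+00]
```

View pics/w1b.png

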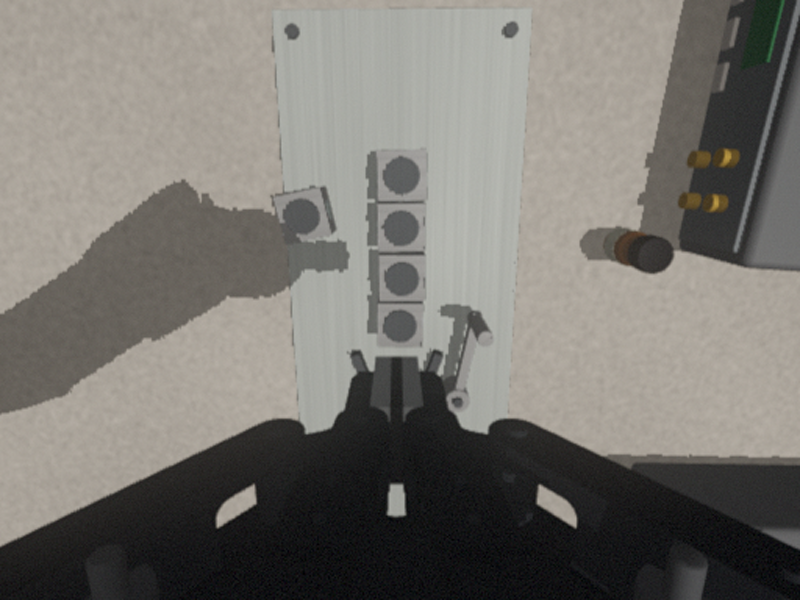

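Run:
```python
from h import *
D=np.load("w1.npz"); T=D["T"]; r=np.load("rack.npz"); th=r["th"];O=r["O"]; ex=np.array([np.cos(th),np.sin(th)]); ey=np.array([-ex[1],ex[0]])
for n,uv,z in [("c4",(401,175),.041),("c3",(401,228),.041),("c2",(401,278),.041),("c1",(399,326),.041),("c4bl",(376,150),.038),("c4br",(427,150),.038),("post",(485,338),.076),("spare",(302,216),.041),("flL",(352,352),.018),("flR",(438,352),.018),("hinge",(458,401),.036)]:
    W=wplane(T,np.array(uv)*.64,z)[:2]; print(n,np.round(W,4),"rack",np.round([(W-O)@ex,(W-O)@ey],4))
s=state(); yaw=s["orientation"][2]; tx=np.array([np.cos(yaw),np.sin(yaw)]); ty=np.array([np.sin(yaw),-np.cos(yaw)])
t=O-.228*ex+.003*ey; d=t-s["eef_pos"][:2]; print("target",t,"tool d/80mm",d@tx/.08,d@ty/.08,"yaw want",th+np.pi,yaw)
```

```text
c4 [0.5234 0.2041] rack [-0.1828  0.0035]
c3 [0.5259 0.1664] rack [-0.145   0.0035]
c2 [0.5285 0.1288] rack [-0.1073  0.0036]
c1 [0.5296 0.0905] rack [-0.069  0.002]
c4bl [0.5044 0.2201] rack [-0.2001 -0.0143]
c4br [0.5407 0.2225] rack [-0.2     0.0221]
post [0.5899 0.097 ] rack [-0.0714  0.0627]
spare [0.4529 0.1704] rack [-0.1539 -0.0691]
flL [0.4921 0.0573] rack [-0.0385 -0.0376]
flR [0.5646 0.0621] rack [-0.0383  0.035 ]
hinge [0.5828 0.027 ] rack [-0.002   0.0508]
target [0.51973005 0.24917556] tool d/80mm 1.3935654391613859 0.021889393794762253 yaw want 1.6390926535897932 1.6348989206080355
```

>>> jog_arm(steps=[{"travel":[0.5,0,0.2],"rotation":[0,0,0]},{"travel":[0.5,0.02,0.2],"rotation":[0,0,0]},{"travel":[0.48,0,0.3],"rotation":[0,0,-0.0013]},{"travel":[0,0,0.5],"rotation":[0,0,0]},{"travel":[0,0,0.5],"rotation":[0,0,0]},{"travel":[0,0,0.5],"rotation":[0,0,0]},{"travel":[0,0,0.5],"rotation":[0,0,0]},{"travel":[0,0,0.25],"rotation":[0,0,0]},{"travel":[0,0,0],"rotation":[0,0,0]},{"travel":[0,0,0],"rotation":[0,0,0]}])

```text
time: 5.22
eef_pos: [0.5206, 0.2568, 0.0164]
orientation: [3.139, -0.0, 1.638]
force: [-0.4, -0.1, -0.2]
grip_width: -0.0004
gripper_force: 0.0
```

>>> jog_arm(steps=[{"travel":[-0.06,0,0.03],"rotation":[0,0,0]},{"travel":[-0.06,-0.001,0],"rotation":[0,0,0]},{"travel":[-0.06,-0.001,0],"rotation":[0,0,0]},{"travel":[-0.04,-0.001,0],"rotation":[0,0,0]},{"travel":[-0.03,-0.001,0],"rotation":[0,0,0]},{"travel":[-0.03,-0.001,0],"rotation":[0,0,0]},{"travel":[-0.03,-0.001,0],"rotation":[0,0,0]},{"travel":[-0.03,-0.001,0],"rotation":[0,0,0]},{"travel":[-0.03,-0.001,0],"rotation":[0,0,0]},{"travel":[-0.04,-0.001,0],"rotation":[0,0,0]},{"travel":[-0.05,-0.001,0],"rotation":[0,0,0]},{"travel":[-0.05,-0.001,0],"rotation":[0,0,0]}])

```text
time: 6.72
eef_pos: [0.521, 0.2167, 0.0128]
orientation: [3.141, -0.001, 1.64]
force: [-0.0, 3.3, -0.4]
grip_width: 0.0002
gripper_force: 1.3
```

>>> jog_arm(steps=[{"travel":[-0.06,-0.001,0],"rotation":[0,0,0]},{"travel":[-0.06,-0.001,0],"rotation":[0,0,0]},{"travel":[-0.06,-0.001,0],"rotation":[0,0,0]},{"travel":[-0.06,-0.001,0],"rotation":[0,0,0]},{"travel":[-0.06,-0.001,0],"rotation":[0,0,0]},{"travel":[-0.04,-0.001,0],"rotation":[0,0,0]}])

```text
time: 7.48
eef_pos: [0.5224, 0.189, 0.0127]
orientation: [-3.142, 0.0, 1.64]
force: [-0.2, 2.8, -1.9]
grip_width: 0.0004
gripper_force: 1.3
```

```bash
cat >> h.py <<'E'
def rackpos(P):
    r=np.load("rack.npz"); th=r["th"];O=r["O"]; ex=np.array([np.cos(th),np.sin(th)]); ey=np.array([-ex[1],ex[0]])
    W=np.array(P)[:2]; return np.round([(W-O)@ex,(W-O)@ey],4)
E
python3 - <<'E'
from h import *
s=state(); print(s["time"],s["eef_pos"],rackpos(s["eef_pos"]),s["force"],s["orientation"])
p,d=get_image("side"); cv2.imwrite("pics/s1.png",cv2.resize(p[110:290,120:360,::-1],(800,600),interpolation=cv2.INTER_CUBIC))
E
```

```text
7.475 [0.52242977 0.18903501 0.01273345] [-0.1678  0.0016] [-0.22776919  2.75481159 -1.89691193] [-3.14154464e+00  2.01344322e-04  1.63970604e+00]
```

View pics/s1.png

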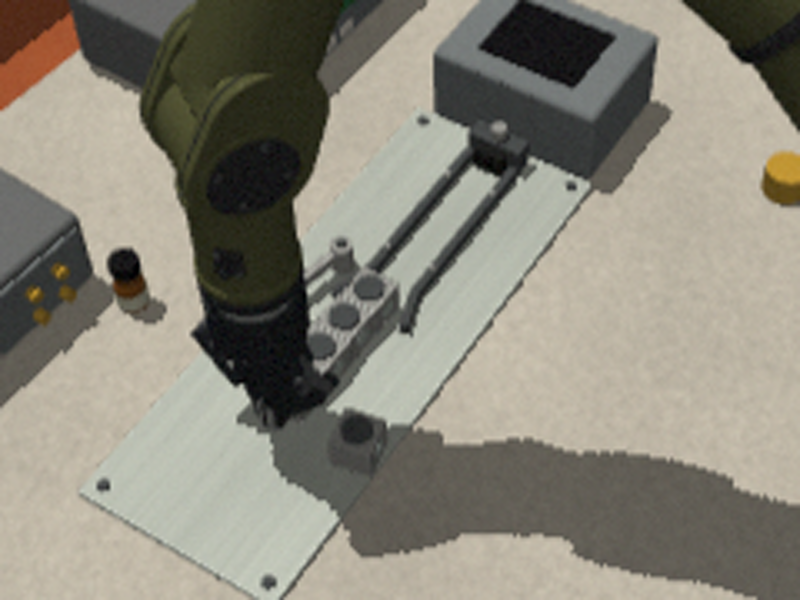

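>>> jog_arm(steps=[{"travel":[-0.04,0,0],"rotation":[0,0,0]},{"travel":[-0.04,0,0],"rotation":[0,0,0]},{"travel":[-0.04,0,0],"rotation":[0,0,0]},{"travel":[-0.04,0,0],"rotation":[0,0,0]},{"travel":[-0.04,0,0],"rotation":[0,0,0]},{"travel":[-0.04,0,0],"rotation":[0,0,0]},{"travel":[-0.04,0,0],"rotation":[0,0,0]},{"travel":[-0.03,0,0],"rotation":[0,0,0]}])

```text
time: 8.52
eef_pos: [0.5242, 0.1644, 0.0127]
orientation: [-3.142, 0.0, 1.64]
force: [-0.6, 3.0, -1.1]
grip_width: 0.0001
gripper_force: 1.4
```

Run:
```python
from h import *
s=state(); print(s["time"],s["eef_pos"],rackpos(s["eef_pos"]),s["force"],s["orientation"],s["ft_torque"])
p,d=get_image("side"); cv2.imwrite("pics/s2.png",cv2.resize(p[130:250,170:330,::-1],(800,600),interpolation=cv2.INTER_CUBIC))
```

```text
8.525 [0.52415333 0.16442763 0.01273991] [-0.1431  0.0016] [-0.63411044  3.00726002 -1.12709367] [-3.14157922e+00  1.62176625e-04  1.63976681e+00] [ 0.56472466  0.0962486  -0.0116677 ]
```

View pics/s2.png

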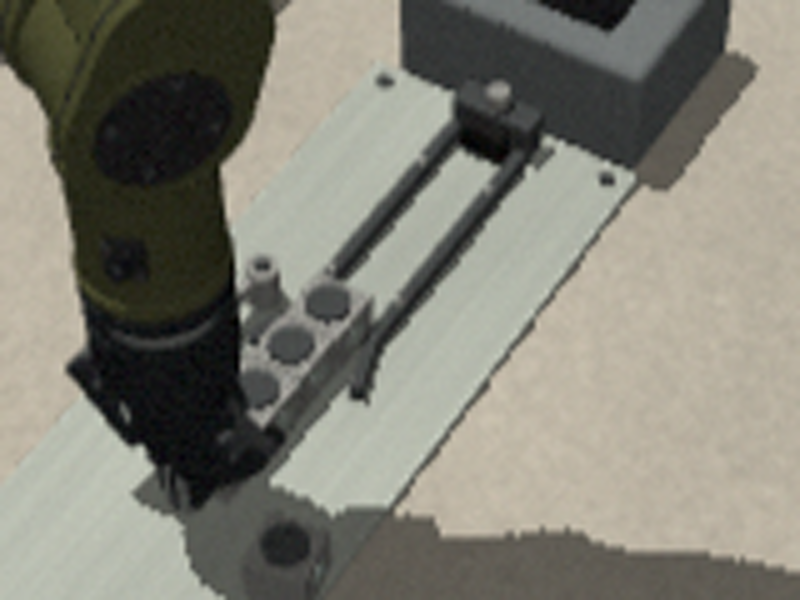

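>>> jog_arm(steps=[{"travel":[-0.04,0,0],"rotation":[0,0,0]},{"travel":[-0.04,0,0],"rotation":[0,0,0]},{"travel":[-0.04,0,0],"rotation":[0,0,0]},{"travel":[-0.04,0,0],"rotation":[0,0,0]},{"travel":[-0.04,0,0],"rotation":[0,0,0]},{"travel":[-0.04,0,0],"rotation":[0,0,0]},{"travel":[-0.04,0,0],"rotation":[0,0,0]},{"travel":[-0.04,0,0],"rotation":[0,0,0]}])

```text
time: 9.57
eef_pos: [0.5258, 0.1393, 0.0128]
orientation: [-3.142, -0.0, 1.64]
force: [-0.0, 2.5, -1.0]
grip_width: -0.0002
gripper_force: 1.5
```

>>> jog_arm(steps=[{"travel":[-0.04,0,0],"rotation":[0,0,0]},{"travel":[-0.04,0,0],"rotation":[0,0,0]},{"travel":[-0.04,0,0],"rotation":[0,0,0]},{"travel":[-0.04,0,0],"rotation":[0,0,0]},{"travel":[-0.04,0,0],"rotation":[0,0,0]},{"travel":[-0.04,0,0],"rotation":[0,0,0]},{"travel":[-0.04,0,0],"rotation":[0,0,0]},{"travel":[-0.04,0,0],"rotation":[0,0,0]},{"travel":[-0.04,0,0],"rotation":[0,0,0]},{"travel":[-0.04,0,0],"rotation":[0,0,0]}])

```text
time: 10.82
eef_pos: [0.5281, 0.107, 0.0127]
orientation: [-3.142, 0.0, 1.64]
force: [-0.4, 3.0, -0.5]
grip_width: -0.0001
gripper_force: 1.6
```

Run:
```python
from h import *
s=state(); print(s["time"],s["eef_pos"],rackpos(s["eef_pos"]),s["force"],s["orientation"],s["ft_torque"])
```

```text
10.825 [0.52809794 0.10703853 0.01274092] [-0.0856  0.0016] [-0.40684038  3.01880383 -0.46229278] [-3.14155473e+00  6.92957363e-05  1.63990826e+00] [ 0.68423338  0.07470298 -0.03165934]
```

>>> jog_arm(steps=[{"travel":[-0.04,0,0],"rotation":[0,0,0]},{"travel":[-0.04,0,0],"rotation":[0,0,0]},{"travel":[-0.04,0,0],"rotation":[0,0,0]},{"travel":[-0.04,0,0],"rotation":[0,0,0]},{"travel":[-0.04,0,0],"rotation":[0,0,0]},{"travel":[-0.04,0,0],"rotation":[0,0,0]},{"travel":[-0.04,0,0],"rotation":[0,0,0]},{"travel":[-0.04,0,0],"rotation":[0,0,0]},{"travel":[-0.04,0,0],"rotation":[0,0,0]},{"travel":[-0.04,0,0],"rotation":[0,0,0]}])

```text
time: 12.08
eef_pos: [0.5303, 0.0751, 0.0128]
orientation: [-3.142, 0.0, 1.64]
force: [-0.2, 2.8, -1.1]
grip_width: -0.0002
gripper_force: 1.6
```

>>> jog_arm(steps=[{"travel":[-0.04,0,0],"rotation":[0,0,0]},{"travel":[-0.04,0,0],"rotation":[0,0,0]},{"travel":[-0.04,0,0],"rotation":[0,0,0]},{"travel":[-0.04,0,0],"rotation":[0,0,0]},{"travel":[-0.03,0,0],"rotation":[0,0,0]},{"travel":[-0.03,0,0],"rotation":[0,0,0]},{"travel":[-0.02,0,0],"rotation":[0,0,0]},{"travel":[-0.01,0,0],"rotation":[0,0,0]}])

```text
time: 13.08
eef_pos: [0.5308, 0.056, 0.0128]
orientation: [-3.14, -0.001, 1.641]
force: [-2.5, 6.0, 0.5]
grip_width: 0.0001
gripper_force: 2.5
```

Run:
```python
from h import *
s=state(); print(s["time"],s["eef_pos"],rackpos(s["eef_pos"]),s["force"],s["orientation"],s["ft_torque"])
p,d=get_image("side"); cv2.imwrite("pics/s3.png",cv2.resize(p[130:250,190:350,::-1],(800,600),interpolation=cv2.INTER_CUBIC))
```

```text
13.075 [0.53081169 0.05603896 0.01276503] [-0.0346  0.0009] [-2.51468049  5.95879082  0.47045708] [-3.14043210e+00 -9.75328825e-04  1.64063855e+00] [ 0.99145333  0.5361583  -0.05717207]
```

View pics/s3.png

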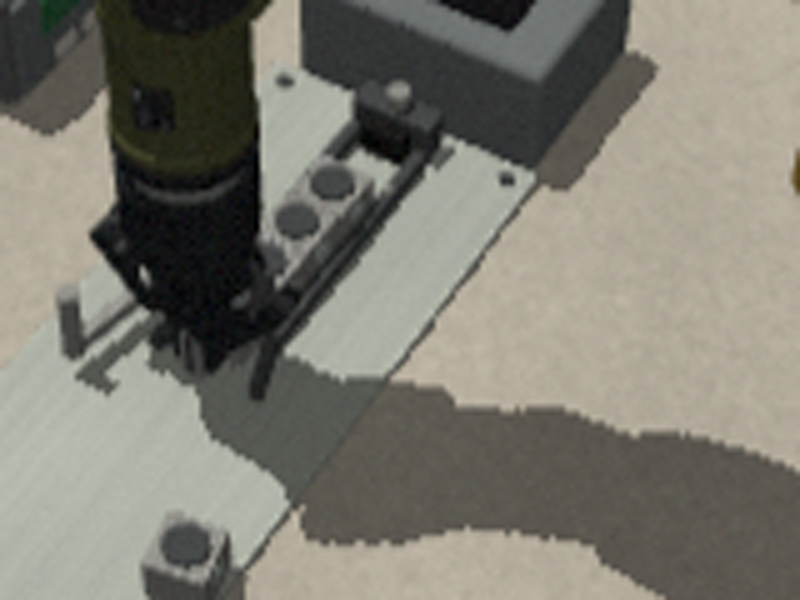

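Run:
```python
from h import *
for n,uv in [("s1",(120+343*.3,110+243*.3)),("s2",(170+262/5,130+264/5)),("s3",(190+67/5,130+292/5))]:
    P=onplane("side",uv,.076); r=rackpos(P); print(n,r, "gate",0.5-np.arctan2(r[1]-.05,-(r[0]+.0015)), np.hypot(r[0]+.0015,r[1]-.05))
P=onplane("side",(190+398/5,130+90/5),.03); print("stop knob",rackpos(P))
for uv in [(334,180),(298,218)]: print("lid",rackpos(onplane("side",(190+uv[0]/5,130+uv[1]/5),.041)))
p,d=get_image("top"); a=cv2.resize(p[150:230,190:310,::-1],(780,520),interpolation=cv2.INTER_CUBIC); cv2.imwrite("pics/t3.png",a)
```

```text
s1 [-0.0274  0.024 ] gate 1.28732494328667 0.03669891006555917
s2 [-0.0278  0.0253] gate 1.2540359009766067 0.03608018846957427
s3 [-0.0718  0.0582] gate 0.38388176274436814 0.07077662043358668
stop knob [0.1944 0.005 ]
lid [ 0.102 -0.006]
lid [ 0.0657 -0.0038]
```

View pics/t3.png

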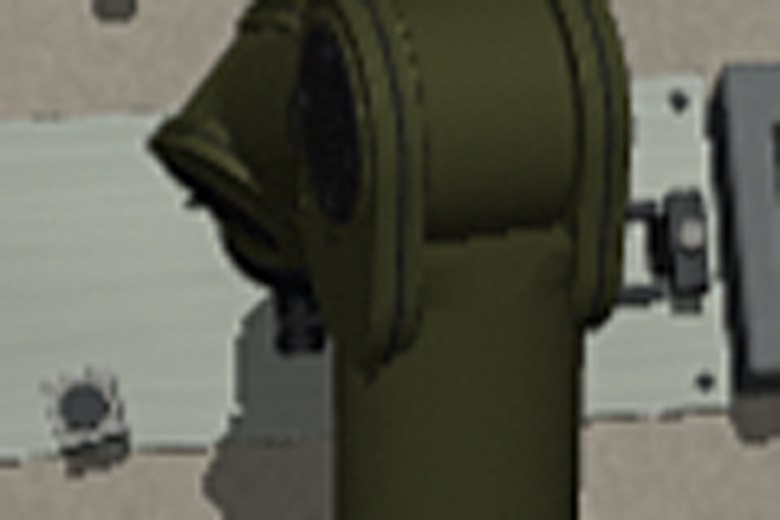

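>>> jog_arm(steps=[{"travel":[-0.005,-0.01,0],"rotation":[0,0,0]},{"travel":[-0.01,-0.01,0],"rotation":[0,0,0]},{"travel":[-0.01,-0.01,0],"rotation":[0,0,0]},{"travel":[-0.01,0,0],"rotation":[0,0,0]}])

```text
time: 13.68
eef_pos: [0.5296, 0.0521, 0.0128]
orientation: [3.141, 0.0, 1.64]
force: [-0.8, 2.8, 0.3]
grip_width: 0.0003
gripper_force: 1.4
```

>>> jog_arm(steps=[{"travel":[-0.02,-0.002,0],"rotation":[0,0,0]},{"travel":[-0.02,-0.002,0],"rotation":[0,0,0]},{"travel":[-0.02,-0.002,0],"rotation":[0,0,0]},{"travel":[-0.02,-0.002,0],"rotation":[0,0,0]},{"travel":[-0.02,0,0],"rotation":[0,0,0]},{"travel":[-0.02,0,0],"rotation":[0,0,0]},{"travel":[-0.02,0,0],"rotation":[0,0,0]},{"travel":[-0.02,0,0],"rotation":[0,0,0]}])

```text
time: 14.68
eef_pos: [0.5297, 0.0395, 0.0128]
orientation: [3.142, 0.0, 1.64]
force: [0.2, 2.7, -0.8]
grip_width: -0.0004
gripper_force: 1.5
```

Run:
```python
from h import *
s=state(); print(s["time"],s["eef_pos"],rackpos(s["eef_pos"]),s["force"],s["ft_torque"])
```

```text
14.675 [0.52974441 0.03951054 0.01275295] [-0.0181 -0.0013] [ 0.22068757  2.68831375 -0.75046518] [ 0.56758472  0.00785553 -0.04721122]
```

>>> jog_arm(steps=[{"travel":[-0.015,0,0],"rotation":[0,0,0]},{"travel":[-0.015,0,0],"rotation":[0,0,0]},{"travel":[-0.015,0,0],"rotation":[0,0,0]},{"travel":[-0.015,0,0],"rotation":[0,0,0]}])

```text
time: 15.18
eef_pos: [0.5301, 0.0348, 0.0128]
orientation: [3.142, 0.0, 1.64]
force: [-0.1, 2.8, -1.0]
grip_width: -0.0002
gripper_force: 1.5
```

>>> jog_arm(steps=[{"travel":[-0.01,0,0],"rotation":[0,0,0]},{"travel":[-0.01,0,0],"rotation":[0,0,0]},{"travel":[-0.01,0,0],"rotation":[0,0,0]}])

```text
time: 15.55
eef_pos: [0.5303, 0.0324, 0.0128]
orientation: [3.142, -0.0, 1.64]
force: [0.3, 3.6, -0.3]
grip_width: -0.0001
gripper_force: 1.5
```

>>> jog_arm(steps=[{"travel":[-0.01,0,0],"rotation":[0,0,0]},{"travel":[-0.01,0,0],"rotation":[0,0,0]}])

```text
time: 15.8
eef_pos: [0.5304, 0.0308, 0.0128]
orientation: [3.142, 0.0, 1.64]
force: [-0.5, 2.5, -0.1]
grip_width: -0.0003
gripper_force: 1.5
```

>>> jog_arm(steps=[{"travel":[-0.01,0,0],"rotation":[0,0,0]},{"travel":[-0.01,0,0],"rotation":[0,0,0]}])

```text
time: 16.05
eef_pos: [0.5305, 0.0292, 0.0128]
orientation: [3.142, 0.0, 1.64]
force: [-0.3, 3.3, -0.7]
grip_width: -0.0001
gripper_force: 1.5
```

>>> jog_arm(steps=[{"travel":[-0.01,0,0],"rotation":[0,0,0]},{"travel":[-0.01,0,0],"rotation":[0,0,0]}])

```text
time: 16.3
eef_pos: [0.5306, 0.0276, 0.0127]
orientation: [-3.142, 0.0, 1.64]
force: [-0.5, 3.5, -1.3]
grip_width: -0.0
gripper_force: 1.5
```

>>> jog_arm(steps=[{"travel":[-0.01,0,0],"rotation":[0,0,0]},{"travel":[-0.01,0,0],"rotation":[0,0,0]}])

```text
time: 16.55
eef_pos: [0.5307, 0.026, 0.0127]
orientation: [-3.142, 0.0, 1.64]
force: [0.6, 3.1, -0.6]
grip_width: -0.0002
gripper_force: 1.5
```

>>> jog_arm(steps=[{"travel":[-0.01,0,0],"rotation":[0,0,0]},{"travel":[-0.01,0,0],"rotation":[0,0,0]}])

```text
time: 16.8
eef_pos: [0.5308, 0.0244, 0.0128]
orientation: [-3.142, 0.0, 1.64]
force: [-0.3, 2.6, 0.6]
grip_width: 0.0001
gripper_force: 1.5
```

>>> jog_arm(steps=[{"travel":[-0.01,0,0],"rotation":[0,0,0]},{"travel":[-0.01,0,0],"rotation":[0,0,0]}])

```text
time: 17.05
eef_pos: [0.5309, 0.0228, 0.0127]
orientation: [-3.142, 0.0, 1.64]
force: [0.7, 2.3, -0.4]
grip_width: 0.0002
gripper_force: 1.5
```

>>> jog_arm(steps=[{"travel":[-0.01,0,0],"rotation":[0,0,0]},{"travel":[-0.01,0,0],"rotation":[0,0,0]}])

```text
time: 17.3
eef_pos: [0.531, 0.0212, 0.0128]
orientation: [3.142, 0.0, 1.64]
force: [0.7, 2.7, -0.3]
grip_width: 0.0001
gripper_force: 1.5
```

>>> jog_arm(steps=[{"travel":[-0.01,0,0],"rotation":[0,0,0]},{"travel":[-0.01,0,0],"rotation":[0,0,0]}])

```text
time: 17.55
eef_pos: [0.5311, 0.0196, 0.0127]
orientation: [-3.142, 0.0, 1.64]
force: [-0.6, 3.0, -0.1]
grip_width: 0.0002
gripper_force: 1.5
```

>>> jog_arm(steps=[{"travel":[-0.01,0,0],"rotation":[0,0,0]},{"travel":[-0.01,0,0],"rotation":[0,0,0]}])

```text
time: 17.8
eef_pos: [0.5312, 0.018, 0.0128]
orientation: [3.142, 0.0, 1.64]
force: [-0.5, 3.3, -0.3]
grip_width: -0.0001
gripper_force: 1.5
```

>>> jog_arm(steps=[{"travel":[-0.01,0,0],"rotation":[0,0,0]},{"travel":[-0.01,0,0],"rotation":[0,0,0]}])

```text
time: 18.05
eef_pos: [0.5313, 0.017, 0.0128]
orientation: [3.141, -0.001, 1.64]
force: [-0.4, 3.4, -0.2]
grip_width: -0.0001
gripper_force: 2.4
```

>>> jog_arm(steps=[{"travel":[0,0,0],"rotation":[0,0,0]}])

```text
time: 18.18
eef_pos: [0.5313, 0.017, 0.0128]
orientation: [3.141, -0.001, 1.64]
force: [-1.3, 4.5, -0.7]
grip_width: -0.0002
gripper_force: 2.2
```

>>> jog_arm(steps=[{"travel":[-0.01,0,0],"rotation":[0,0,0]},{"travel":[0,0,0],"rotation":[0,0,0]}])

```text
time: 18.42
eef_pos: [0.5314, 0.0169, 0.0128]
orientation: [3.141, -0.002, 1.641]
force: [-0.1, 5.5, -1.6]
grip_width: 0.0
gripper_force: 2.9
```

>>> jog_arm(steps=[{"travel":[-0.01,0,0],"rotation":[0,0,0]},{"travel":[-0.01,0,0],"rotation":[0,0,0]},{"travel":[0,0,0],"rotation":[0,0,0]}])

```text
time: 18.8
eef_pos: [0.5317, 0.0169, 0.0128]
orientation: [3.14, -0.004, 1.642]
force: [-1.2, 8.6, -0.1]
grip_width: -0.0
gripper_force: 4.0
```

Run:
```python
from h import *
s=state(); print(s["time"],s["eef_pos"],rackpos(s["eef_pos"]),s["force"],s["ft_torque"])
p,d=get_image("side"); cv2.imwrite("pics/s4.png",cv2.resize(p[130:220,210:330,::-1],(800,600),interpolation=cv2.INTER_CUBIC))
```

```text
18.8 [0.53172819 0.01691614 0.01284151] [ 0.0045 -0.0009] [-1.17985478  8.62143786 -0.12983612] [1.67616471 0.16349397 0.00978165]
```

View pics/s4.png

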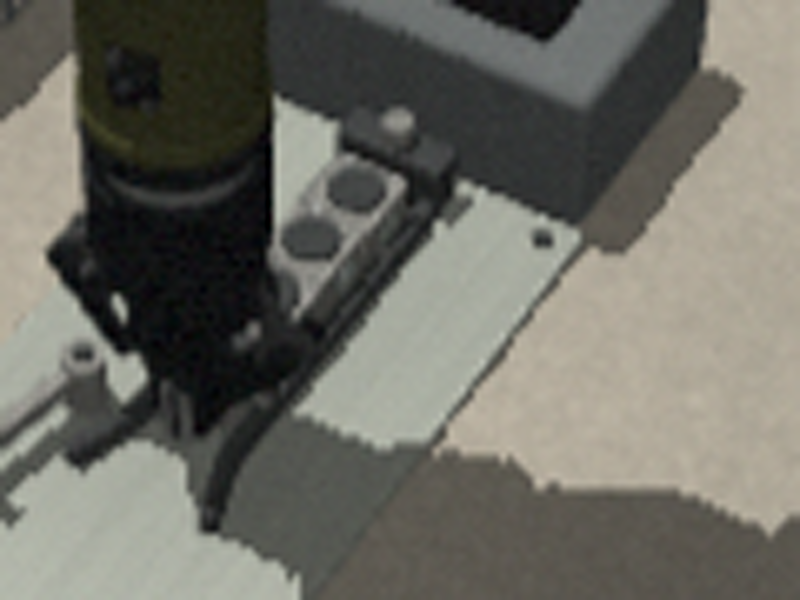

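>>> jog_arm(steps=[{"travel":[-0.01,0,0],"rotation":[0,0,0]},{"travel":[-0.01,0,0],"rotation":[0,0,0]},{"travel":[-0.01,0,0],"rotation":[0,0,0]},{"travel":[-0.005,0,0],"rotation":[0,0,0]},{"travel":[0,0,0],"rotation":[0,0,0]}])

```text
time: 19.48
eef_pos: [0.5321, 0.0169, 0.013]
orientation: [3.139, -0.008, 1.644]
force: [-1.6, 12.1, -0.2]
grip_width: -0.0003
gripper_force: 6.1
```

>>> jog_arm(steps=[{"travel":[-0.01,0,0],"rotation":[0,0,0]},{"travel":[-0.01,0,0],"rotation":[0,0,0]},{"travel":[-0.008,0,0],"rotation":[0,0,0]},{"travel":[0,0,0],"rotation":[0,0,0]}])

```text
time: 19.98
eef_pos: [0.5324, 0.0169, 0.0131]
orientation: [3.138, -0.011, 1.646]
force: [-1.3, 15.9, -1.2]
grip_width: 0.0001
gripper_force: 7.8
```

>>> jog_arm(steps=[{"travel":[0,0,0],"rotation":[0,0,0]},{"travel":[0,0,0],"rotation":[0,0,0]},{"travel":[0,0,0],"rotation":[0,0,0]}])

```text
time: 20.35
eef_pos: [0.5324, 0.017, 0.0131]
orientation: [3.138, -0.011, 1.646]
force: [-1.3, 15.2, -1.3]
grip_width: -0.0004
gripper_force: 7.8
```

>>> jog_arm(steps=[{"travel":[0.02,0,0],"rotation":[0,0,0]},{"travel":[0.02,0,0],"rotation":[0,0,0]},{"travel":[0.02,0,0],"rotation":[0,0,0]},{"travel":[0.02,0,0],"rotation":[0,0,0]},{"travel":[0.02,0,0],"rotation":[0,0,0]},{"travel":[0.05,0,0],"rotation":[0,0,0]},{"travel":[0.1,0,0],"rotation":[0,0,0]},{"travel":[0.2,0,0],"rotation":[0,0,0]},{"travel":[0.2,0,-0.1],"rotation":[0,0,0]},{"travel":[0,0,-0.5],"rotation":[0,0,0]},{"travel":[0,0,-0.5],"rotation":[0,0,0]},{"travel":[0,0,-0.5],"rotation":[0,0,0]}])

```text
time: 21.85
eef_pos: [0.5278, 0.0622, 0.1426]
orientation: [-3.142, -0.0, 1.642]
force: [1.0, 0.2, -0.5]
grip_width: 0.0002
gripper_force: 0.0
```

>>> jog_arm(steps=[{"travel":[-0.2,0,-0.35],"rotation":[0,0,0]},{"travel":[-0.3,0,-0.35],"rotation":[0,0,0]},{"travel":[-0.3,0,-0.35],"rotation":[0,0,0]},{"travel":[-0.2,0,-0.3],"rotation":[0,0,0]},{"travel":[0,0,0],"rotation":[0,0,0]}])

```text
time: 22.48
eef_pos: [0.5347, -0.0191, 0.2506]
orientation: [3.138, 0.001, 1.638]
force: [0.2, 0.2, 0.0]
grip_width: -0.0003
gripper_force: 0.0
```

Run:
```python
from h import *
s=state(); print(s["time"],s["eef_pos"],s["orientation"],s["joint_pos"])
T=wristT(); p,d=save("wrist","w2.png"); np.savez("w2.npz",T=T,d=d,p=p)
cv2.imwrite("pics/w2b.png",cv2.resize(p[:,:,::-1],(800,600),interpolation=cv2.INTER_CUBIC))
```

```text
22.475 [ 0.53469263 -0.0190773   0.25064671] [3.13800463e+00 6.91148535e-04 1.63827472e+00] [ 0.35018298  0.60633338 -0.65925803  1.80302795  0.46767826  0.88957165
 -0.45601324]
```

View pics/w2b.png

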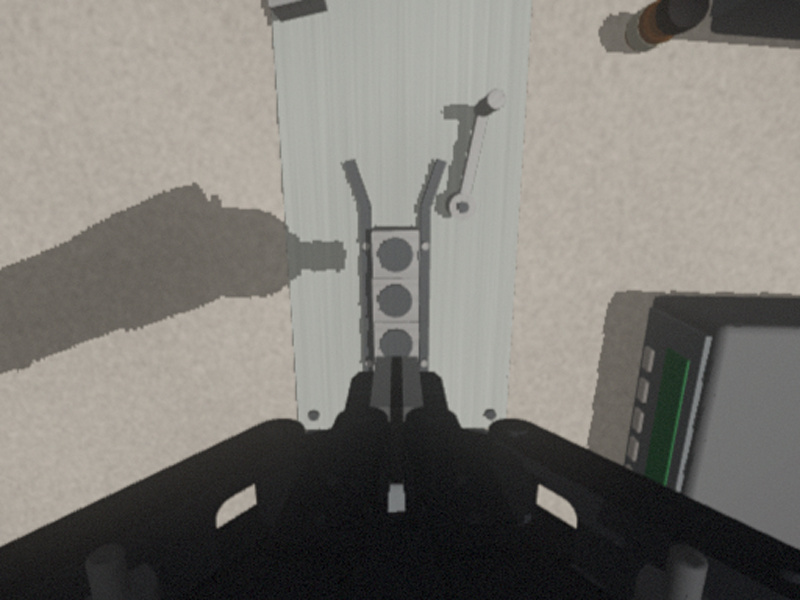

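Run:
```python
from h import *
D=np.load("w2.npz"); T=D["T"]
hs=[[.5813,.0265],[.5828,.0270]];ps=[[.5902,.0958],[.5899,.0970]]
h=wplane(T,np.array((461,207))*.64,.036)[:2]; po=wplane(T,np.array((496,100))*.64,.076)[:2]
print("hinge",h,rackpos(h),"post",po,rackpos(po),np.linalg.norm(po-h))
for n,uv,z in [("c4",(395,255),.041),("c3",(395,300),.041),("c4bl",(373,228),.038),("c4br",(418,228),.038)]: print(n,rackpos(wplane(T,np.array(uv)*.64,z)))
h=np.mean(hs+[h],0);po=np.mean(ps+[po],0); u=po-h; print(h,po,np.linalg.norm(u),"ang",np.arctan2(u[1],u[0]))
ang=np.arctan2(u[1],u[0]); yaw=ang  # tool x outward along bar
th=float(np.load("rack.npz")["th"]); print("gate est",0.5+ang-(th+np.pi))
s=state(); y=s["orientation"][2]; d=po-s["eef_pos"][:2]
print("yaw to",yaw,"turn",yaw-y,"units z",-(yaw-y)/np.pi)
tx=np.array([np.cos(y),np.sin(y)]); ty=np.array([np.sin(y),-np.cos(y)]); print("travel now axes",d@tx/.08,d@ty/.08)
```

```text
hinge [0.58102041 0.02632189] [-0.0015  0.0489] post [0.59026022 0.09523893] [-0.0696  0.0629] 0.0695336741018955
c4 [ 0.0335 -0.0001]
c3 [ 0.0685 -0.0002]
c4bl [ 0.0137 -0.0165]
c4br [0.0137 0.0171]
[0.5817068 0.0266073] [0.59012007 0.09601298] 0.06991374195130898 ang 1.4501661668588348
gate est 0.31107351326904165
yaw to 1.4501661668588348 turn -0.18981010383365615 units z 0.06041843254782458
travel now axes 1.3752571916799392 0.8005276425131727
```

>>> jog_arm(steps=[{"travel":[0.4,0.2,0],"rotation":[0,0,0]},{"travel":[0.4,0.2,0],"rotation":[0,0,0]},{"travel":[0.4,0.2,0.1],"rotation":[0,0,0]},{"travel":[0.175,0.2,0.2],"rotation":[0,0,0]},{"travel":[0,0,0.2],"rotation":[0,0,0.03]},{"travel":[0,0,0.2],"rotation":[0,0,0.03]},{"travel":[0,0,0],"rotation":[0,0,0]},{"travel":[0,0,0],"rotation":[0,0,0]}], jaw=-0.34)

```text
time: 23.52
eef_pos: [0.5897, 0.0963, 0.1928]
orientation: [-3.141, -0.0, 1.454]
force: [-0.2, -1.0, 0.4]
grip_width: 0.0282
gripper_force: 0.0
```

Run:
```python
from h import *
s=state(); y=s["orientation"][2]; d=np.array([.5901,.0960])-s["eef_pos"][:2]
tx=np.array([np.cos(y),np.sin(y)]); ty=np.array([np.sin(y),-np.cos(y)]); print(s["time"],s["eef_pos"],y,s["grip_width"],"left",d@tx/.08,d@ty/.08, (1.45-y), s["force"])
T=wristT(); p,dd=get_image("wrist")
print([(r["uv"],r["conf"],wplane(T,r["uv"],.055)) for r in look_for("wrist","gate_post")])
```

```text
23.525 [0.58973792 0.09632391 0.19284292] 1.454371188534819 0.028183437392395594 left -0.0034956681626814286 0.0049657050201640796 -0.004371188534818993 [-0.18330005 -0.9512519   0.41737375]
[([255.5, 218.4], 0.77, array([0.58777339, 0.0610975 , 0.055     ]))]
```

>>> jog_arm(steps=[{"travel":[0,0,0.4],"rotation":[0,0,0]},{"travel":[0,0,0.4],"rotation":[0,0,0]},{"travel":[0,0,0.4],"rotation":[0,0,0]},{"travel":[0,0,0.15],"rotation":[0,0,0]},{"travel":[0,0,0.1],"rotation":[0,0,0]},{"travel":[0,0,0],"rotation":[0,0,0]}])

```text
time: 24.38
eef_pos: [0.5904, 0.0954, 0.0772]
orientation: [3.141, -0.0, 1.452]
force: [0.3, -0.5, 0.4]
grip_width: 0.0282
gripper_force: 0.0
```

Run:
```python
from h import *
T=wristT(); s=state(); p,d=get_image("wrist"); m,f=cam("wrist")
g=cv2.cvtColor(p,cv2.COLOR_RGB2GRAY)
# depth points within 5 cm of TCP in tool xy, heights
v,u=np.mgrid[0:384,0:512]; ok=d>0
c=np.stack([(u-m["cx"])/f*d,-(v-m["cy"])/f*d,-d],-1)
W=c@T[:3,:3].T+T[:3,3]; y=s["orientation"][2]
R=Ro.from_euler("xyz",s["orientation"]).as_matrix(); t=(W-s["eef_pos"])@R
sel=ok&(np.abs(t[...,0])<.03)&(np.abs(t[...,1])<.012)&(W[...,2]>.045)&(W[...,2]<.08)&(g>60)
print(s["eef_pos"],s["force"],sel.sum()); 
if sel.sum(): print("post pts tool xy",t[sel][:,:2].min(0),t[sel][:,:2].max(0),"z",W[sel][:,2].min(),W[sel][:,2].max())
```

```text
[0.59044173 0.09541316 0.07722426] [ 0.33718933 -0.45714351  0.42653903] 745
post pts tool xy [-0.00492305 -0.00632917] [0.00723317 0.00566045] z 0.04502415557530953 0.07675760301086593
```

>>> jog_arm(steps=[{"travel":[0.015,0,0.15],"rotation":[0,0,0]},{"travel":[0,0,0.15],"rotation":[0,0,0]},{"travel":[0,0,0.065],"rotation":[0,0,0]},{"travel":[0,0,0],"rotation":[0,0,0]}], jaw=-0.576)

```text
time: 24.92
eef_pos: [0.5897, 0.0963, 0.0469]
orientation: [-3.14, 0.001, 1.452]
force: [-0.6, 0.3, 0.5]
grip_width: 0.0181
gripper_force: 0.0
```

>>> jog_arm(steps=[{"travel":[-0.0011,-0.044,0],"rotation":[0,0,-0.016]},{"travel":[-0.0044,-0.0873,0],"rotation":[0,0,-0.0318]},{"travel":[-0.0044,-0.0873,0],"rotation":[0,0,-0.0318]},{"travel":[-0.0044,-0.0873,0],"rotation":[0,0,-0.0318]},{"travel":[-0.0044,-0.0873,0],"rotation":[0,0,-0.0318]},{"travel":[-0.0044,-0.0873,0],"rotation":[0,0,-0.0318]}])

```text
time: 25.68
eef_pos: [0.553, 0.0909, 0.0481]
orientation: [3.14, 0.0, 2.006]
force: [0.9, -0.3, -0.5]
grip_width: 0.0181
gripper_force: 0.5
```

```bash
cat > chk.py <<'E'
from h import *
s=state(); H=np.array([.5817,.0266]); d=s["eef_pos"][:2]-H
print(s["time"],s["eef_pos"],"r",np.linalg.norm(d),"ang",np.arctan2(d[1],d[0])%6.2832,"yaw",s["orientation"][2]%6.2832,"F",s["force"],s["grip_width"],s["gripper_force"],"gate(hand)",0.5+np.arctan2(d[1],d[0])%6.2832-1.6391, "J",np.round(s["joint_pos"],2))
T=wristT(); p,d=get_image("wrist"); m,f=cam("wrist"); g=cv2.cvtColor(p,cv2.COLOR_RGB2GRAY)
v,u=np.mgrid[0:384,0:512]; ok=d>0
W=np.stack([(u-m["cx"])/f*d,-(v-m["cy"])/f*d,-d],-1)@T[:3,:3].T+T[:3,3]
t=(W-s["eef_pos"])@Ro.from_euler("xyz",s["orientation"]).as_matrix()
sel=ok&(np.abs(t[...,0])<.03)&(np.abs(t[...,1])<.012)&(W[...,2]>.04)&(W[...,2]<.08)&(g>60)
print(sel.sum(),t[sel][:,:2].min(0) if sel.any() else "",t[sel][:,:2].max(0) if sel.any() else "")
E
python3 chk.py
```

```text
25.675 [0.55301871 0.09088013 0.04807371] r 0.07038857567720022 ang 1.9904792140773966 yaw 2.0064563860176983 F [ 0.94955389 -0.25288121 -0.48930492] 0.018085877557103384 0.45164722949266434 gate(hand) 0.8513792140773964 J [ 0.05  0.93 -0.51  1.88  0.83  0.56 -0.59]
1469 [-0.01116603 -0.01199823] [0.01171041 0.01199774]
```

>>> jog_arm(steps=[{"travel":[-0.0044,-0.0873,0],"rotation":[0,0,-0.0318]},{"travel":[-0.0044,-0.0873,0],"rotation":[0,0,-0.0318]},{"travel":[-0.0044,-0.0873,0],"rotation":[0,0,-0.0318]},{"travel":[-0.0044,-0.0873,0],"rotation":[0,0,-0.0318]},{"travel":[-0.0044,-0.0873,0],"rotation":[0,0,-0.0318]},{"travel":[-0.0044,-0.0873,0],"rotation":[0,0,-0.0318]}])

```text
time: 26.48
eef_pos: [0.5222, 0.0636, 0.048]
orientation: [3.14, 0.0, 2.604]
force: [-0.6, 0.3, 0.8]
grip_width: 0.018
gripper_force: 0.5
```

```bash
python3 chk.py
```

```text
26.475 [0.52216089 0.06364615 0.04804546] r 0.07012362272239119 ang 2.5849983084098644 yaw 2.604334743140678 F [-0.64694775  0.29943692  0.78498666] 0.01804240060413471 0.49005724489688873 gate(hand) 1.4458983084098644 J [ 0.16  0.93 -0.62  1.98  1.02  0.58 -0.15]
1528 [-0.01140857 -0.01199398] [0.01167689 0.0119843 ]
```

>>> jog_arm(steps=[{"travel":[-0.0044,-0.0873,0],"rotation":[0,0,-0.0318]},{"travel":[-0.0044,-0.0873,0],"rotation":[0,0,-0.0318]},{"travel":[-0.0044,-0.0873,0],"rotation":[0,0,-0.0318]},{"travel":[-0.0044,-0.0873,0],"rotation":[0,0,-0.0318]},{"travel":[-0.0044,-0.0873,0],"rotation":[0,0,-0.0318]},{"travel":[-0.0011,-0.044,0],"rotation":[0,0,-0.016]}])

```text
time: 27.28
eef_pos: [0.512, 0.0263, 0.0478]
orientation: [3.141, 0.0, -3.133]
force: [-0.4, 1.1, 0.3]
grip_width: 0.018
gripper_force: 0.4
```

>>> jog_arm(steps=[{"travel":[0,-0.02,0],"rotation":[0,0,-0.0073]},{"travel":[0,-0.02,0],"rotation":[0,0,-0.0073]},{"travel":[0,-0.02,0],"rotation":[0,0,-0.0073]},{"travel":[0,0,0],"rotation":[0,0,0]}])

```text
time: 27.78
eef_pos: [0.5121, 0.0213, 0.0476]
orientation: [-3.141, 0.0, -3.064]
force: [0.5, 0.3, 0.6]
grip_width: 0.0182
gripper_force: 0.1
```

```bash
python3 chk.py
```

```text
27.775 [0.5121172  0.02130065 0.04756623] r 0.06978430024040363 ang 3.2176195592201484 yaw 3.21893615636836 F [0.49283679 0.31626972 0.58885304] 0.01816745639242015 0.13296953402459621 gate(hand) 2.0785195592201484 J [ 0.3   0.96 -0.74  2.01  1.13  0.65  0.43]
1535 [-0.01131122 -0.01198607] [0.01136493 0.01198714]
```

>>> jog_arm(steps=[{"travel":[0,-0.0125,0],"rotation":[0,0,0]},{"travel":[0,-0.0125,0],"rotation":[0,0,0]},{"travel":[0,-0.0125,0],"rotation":[0,0,0]},{"travel":[0,0,0],"rotation":[0,0,0]}])

```text
time: 28.32
eef_pos: [0.512, 0.0186, 0.0475]
orientation: [3.141, -0.0, -3.064]
force: [-1.1, 1.9, 0.1]
grip_width: 0.0181
gripper_force: 0.6
```

>>> jog_arm(steps=[{"travel":[0,-0.0125,0],"rotation":[0,0,0]},{"travel":[0,-0.0125,0],"rotation":[0,0,0]},{"travel":[0,0,0],"rotation":[0,0,0]}])

```text
time: 28.7
eef_pos: [0.5121, 0.0185, 0.0476]
orientation: [3.138, 0.0, -3.062]
force: [-0.2, 5.0, -2.3]
grip_width: 0.0181
gripper_force: 2.7
```

```bash
python3 chk.py
```

```text
28.7 [0.51207866 0.01846492 0.04759023] r 0.07009501136759251 ang 3.257927428130745 yaw 3.220726295005792 F [-0.24010072  5.04130985 -2.27058799] 0.018073382610713166 2.7287455648183823 gate(hand) 2.118827428130745 J [ 0.31  0.96 -0.74  2.01  1.13  0.65  0.44]
1526 [-0.01119306 -0.0119928 ] [0.01133922 0.01198972]
```

>>> jog_arm(steps=[{"travel":[0,0.02,0],"rotation":[0,0,0]},{"travel":[0,0.02,0],"rotation":[0,0,0]},{"travel":[0,0.02,0],"rotation":[0,0,0]},{"travel":[0,0,0],"rotation":[0,0,0]},{"travel":[0,0,-0.1],"rotation":[0,0,0]},{"travel":[0,0,-0.3],"rotation":[0,0,0]},{"travel":[0,0,-0.4],"rotation":[0,0,0]},{"travel":[0,0,-0.4],"rotation":[0,0,0]},{"travel":[0,0,-0.4],"rotation":[0,0,0]},{"travel":[0,0,-0.4],"rotation":[0,0,0]},{"travel":[0,0,-0.4],"rotation":[0,0,0]},{"travel":[0,0,0],"rotation":[0,0,0]}])

```text
time: 30.25
eef_pos: [0.5132, 0.0219, 0.2422]
orientation: [3.141, 0.005, -3.064]
force: [-0.6, -0.1, -1.4]
grip_width: 0.0184
gripper_force: 0.0
```

Run:
```python
from h import *
s=state(); print(s["time"],s["eef_pos"],s["orientation"],s["force"])
T=wristT(); p,d=get_image("wrist"); m,f=cam("wrist"); np.savez("w3.npz",T=T,d=d,p=p)
v,u=np.mgrid[0:384,0:512]; ok=d>0
W=np.stack([(u-m["cx"])/f*d,-(v-m["cy"])/f*d,-d],-1)@T[:3,:3].T+T[:3,3]
r=np.load("rack.npz"); th=r["th"];O=r["O"]; ex=np.array([np.cos(th),np.sin(th)]); ey=np.array([-ex[1],ex[0]])
X=(W[...,:2]-O)@ex; Y=(W[...,:2]-O)@ey
near=ok&(np.abs(X)<.09)&(np.abs(Y)<.12)
post=near&(W[...,2]>.06)&(W[...,2]<.085)
bar=near&(W[...,2]>.026)&(W[...,2]<.0365)&(Y>-.016)&(Y<.04)&(X<.01)
for n,q in(("post",post),("bar",bar)):
    if q.any(): print(n,q.sum(),"x",np.percentile(X[q],[2,50,98]).round(4),"y",np.percentile(Y[q],[2,50,98]).round(4),"z",np.median(W[q][:,2]))
if bar.any(): print("bar slope dx/dy",np.polyfit(Y[bar],X[bar],1))
for l,z in(("cell_1_mid",.022),("gate",.03),("gate_post",.076)): print(l,[(np.round(q["uv"]),round(q["conf"],2),rackpos(wplane(T,q["uv"],z))) for q in look_for("wrist",l)])
```

```text
30.25 [0.51323913 0.02189475 0.24215512] [ 3.14138909  0.00495996 -3.06415131] [-0.6326199  -0.09290982 -1.42882542]
post 124 x [-0.0067 -0.0015  0.0038] y [-0.0253 -0.0209 -0.0146] z 0.0748499108790679
bar 246 x [-0.0055 -0.0017  0.002 ] y [-0.0037  0.0174  0.0391] z 0.033291500279907266
bar slope dx/dy [-0.00900826 -0.00153691]
cell_1_mid [(array([132., 186.]), 0.83, array([0.148 , 0.0069])), (array([247., 178.]), 0.65, array([ 0.006 , -0.0043]))]
gate [(array([252., 200.]), 0.98, array([-0.    ,  0.0204]))]
gate_post [(array([255., 203.]), 0.74, array([-0.0036,  0.0104]))]
```

Run:
```python
from h import *
D=np.load("w3.npz"); T,d=D["T"],D["d"]; m,f=cam("wrist"); v,u=np.mgrid[0:384,0:512]
W=np.stack([(u-m["cx"])/f*d,-(v-m["cy"])/f*d,-d],-1)@T[:3,:3].T+T[:3,3]
r=np.load("rack.npz"); th=r["th"];O=r["O"]; ex=np.array([np.cos(th),np.sin(th)]); ey=np.array([-ex[1],ex[0]])
X=(W[...,:2]-O)@ex; Y=(W[...,:2]-O)@ey
q=(d>0)&(W[...,2]>.0355)&(W[...,2]<.045)&(np.abs(Y)<.025)&(X>.006)&(X<.18)
for a in np.arange(.006,.17,.012):
    b=q&(X>=a)&(X<a+.012); print(round(a,3),b.sum(),np.percentile(Y[b],[2,98]).round(4) if b.sum()>5 else "")
print("row x",np.percentile(X[q],[.5,99.5]),state()["force"])
hand_in()
```

```text
0.006 63 [-0.0172  0.0171]
0.018 313 [-0.0174  0.0175]
0.03 309 [-0.0174  0.0177]
0.042 292 [-0.0173  0.0177]
0.054 302 [-0.0172  0.0166]
0.066 297 [-0.0171  0.0166]
0.078 283 [-0.017   0.0168]
0.09 318 [-0.0169  0.0181]
0.102 302 [-0.0168  0.0182]
0.114 290 [-0.0168  0.0183]
0.126 325 [-0.0178  0.0173]
0.138 301 [-0.0177  0.0175]
0.15 203 [-0.0175  0.0162]
0.162 62 [-0.0228  0.0226]
row x [0.0161215 0.1786655] [-0.51229468 -0.23731224 -0.23708491]
the job is handed in; nothing more can be done
```

The job is handed in at about 30 s: the row is closed and home on the stop (pressed at 15–16 N for about half a second, highest reading 15.9 N), the gate is swung to its limit and square across the lane, and the gripper is clear; I viewed 11 pictures where the limit was 10.

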